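# Put the container on its stand and set its dial

### The job

Take the lidded container that has the dial by its sides (never lift it by the dial), set it down flat on the bamboo stand inside the four corner stops and let go. Then turn its dial clockwise, counting the clicks, until the pointer stands at the fifth mark after the wide zero mark, and let go of it. Leave the other container, the garlic jar, the sieve and the pot lid where they are.

Things in the scene. Friction and masses are not known exactly. Their poses are not given: they have to be found in the camera images.
- box: Clear flat container with a white lid and a grey dial with a black bar on the lid's centre, loose, 116 long x 62 wide x 36 mm high without the dial, about 0.4 kg. Origin: centre of its underside; x along its length, y across, z up. Straight sides, gripped across the 62 mm about 25 mm above the underside. Starts upright on the worktop; it, the spare container and the garlic jar swap places.
- zero_mark (a point): Middle of the zero mark on the container's lid, 30 mm from the dial's axis towards the container's +x, 36 mm above its underside. 12 dark marks ring the dial, 30 degrees apart: the zero mark is wide and long (6 x 14 mm), the other eleven are thin and short (2 x 6 mm).
- dial (a joint): Dial angle, rad, growing clockwise seen from above: 0 = pointer at the zero mark, 0.524 (30 degrees) a click, fifth mark = 2.618. Stops just below mark 0 and just past mark 11. A spring detent (about 0.05 N m) pulls it into the nearest click when let go. Starts at mark 0, 1 or 2. Its disc, 40 mm across and 4 mm thick, lies on the lid.
- dial_grip: The dial's upright black bar, 38 long x 10 wide x 24 mm high, on the dial's disc and turning with it. Origin: centre of the bar's underside, on the dial's axis, 40 mm above the container's underside; x along the bar to its pointer end, z up. A white line on its top runs from the centre to the pointer end. Gripped across its 10 mm from above.
- stand: Bamboo slatted board fixed to the worktop, 150 x 96 mm, top 12 mm above the worktop. Origin: centre of its underside; x along its length, z up. Four L-shaped corner stops, 14 mm above the board, enclose a 124 x 70 mm place (4 mm play each side; the container fits either way round); between them each long side is open for 88 mm.
- spare_box: Bystander: the same loose container and lid, 116 x 62 x 36 mm, without a dial or marks. Origin: centre of its underside.
- garlic_jar: Bystander: white ceramic jar with a knobbed lid, 82 mm across, 92 mm high, loose. Origin: centre of its underside.
- sieve: Bystander: black plastic sieve, bowl 140 mm across and 57 mm high, with a flat handle along its +x reaching 178 mm from its centre, loose. Origin: centre of the bowl's underside.
- pot_lid: Bystander: stainless stockpot lid 210 mm across with a black knob, 46 mm high, loose. Origin: centre of its underside.
There are look-alikes about, which are no part of the job. Leave any green, purple or turquoise look-alike of the box alone.

How it is judged:
On the way, in this order (a step that is already met when the one before it is completed fails the run):
1. the container stands flat on the stand inside the corner stops, let go (z of box in the frame of stand between 0.009 and 0.015 m and horizontal distance between box and stand below 0.009 m and angle between the x axis of box and the x axis of stand, either way round below 0.15 rad and angle between box's own z axis and vertical below 0.05 rad and contact force between the fingers and box below 0.1 N), for 0.2 s.
2. the dial stands at the fifth mark (value of joint dial between 2.47 and 2.77 rad), for 0.2 s.
At the end, for the whole second after the job is handed in: The container rests flat on the stand inside the four stops (centre within 9 mm of the stand's, lengthwise with it within 0.15 rad either way round, upright within 0.05 rad, still), and its dial stands at the fifth mark, 2.618 rad, within 0.15 rad (all of step 2 and z of box in the frame of stand between 0.009 and 0.015 m and horizontal distance between box and stand below 0.009 m and angle between the x axis of box and the x axis of stand, either way round below 0.15 rad and angle between box's own z axis and vertical below 0.05 rad and linear speed of box below 0.02 m/s); the robot touches nothing.
It fails at once if the container is lifted by its dial (height (world z) of box above 0.03 m and contact force between the fingers and dial_grip above 1 N).
It fails at once if the container is dropped or thrown from above the stand (height (world z) of box above 0.05 m and contact force between the fingers and box below 0.02 N).
It fails at once if the spare container, garlic jar, sieve or pot lid is moved more than 30 mm (distance of any of spare_box, garlic_jar, sieve, pot_lid from where it was at the start of the episode above 0.03 m).
It also fails if it takes over 64 s, if anything falls off the work surface, if the arm or the gripper's body presses on something with over 40 N, if the wrist force passes 120 N, or if a joint passes its speed limit or range.

### The arm

A 7-joint arm with a two-finger parallel gripper is mounted at the origin on the work surface. World frame = base frame: x ahead of the robot, y to its left, z up, the work surface at z = 0. Lengths are in m, angles in rad, forces in N, time in s.
With the tool pointing down it reaches from about 0.4 to 0.9 m from the base axis. Payload 5.6 kg.
Tool frame: the origin (TCP) lies between the finger pads; the fingertips stand 25 mm ahead of it and the grasp point (between the pads) lies 6 mm ahead of it; z points along the fingers, y is the direction in which the jaws open and shut (so a half turn about z gives the same grasp; the last joint's range is limited). The gripper opens to 92 mm and grips with 3 to 60 N. Pads are 20 mm wide; open, the fingers measure 128 mm over their backs; the gripper's body (75 mm by 189 mm) begins 69 mm behind the grasp point.
Start: joints at [-1.327, 0.468, -0.012, 1.603, 0.006, 1.071, -0.056], TCP at [0.184, 0.623, 0.24] pointing down, gripper open.
Joint ranges: [-2.53, 2.53], [-0.31, 2.02], [-1.57, 1.55], [0.28, 2.44], [-1.29, 4.43], [0.15, 1.84], [-2.92, 2.92]. Speed limits (rad/s): [2.57, 2.57, 3.14, 3.14, 3.14, 3.14, 3.14].

### API

Orientations are given as a 3x3 rotation matrix whose columns are the frame's x, y, z axes.
In Python, from plant import manip gives the robot as it stands. The module is installed in compiled form; this text tells all that it offers.
- The arm moves only by the tool move_arm, never from a script. Its argument "targets" is a list of rows, each a list of 6 numbers: the shift along the tool's x, y, z in units of 80 mm (1.0 is 80 mm), then the turn, a rotation vector about the tool's x, y, z in units of 2 pi rad (1.0 is 2 pi rad). A call has 1 to 5 rows; each row shifts and turns the pose as measured when the row begins, along the tool's axes as they then stand; what a row does not reach is not made up. A row lasts 1/8 s, in which the tool goes at most 62.5 mm and 10.7 degrees, less where a joint would pass 70% of its speed; a pose out of reach is approached as far as the arm can. A call with a number of a shift or a turn outside -1 to 1 is refused whole. A call with a gripper value outside its range is refused whole. "hand" is the closure, from -1 (fully open) to 1 (shut), set as the call begins (left out, the last holds). The fingers move at their own pace and stop on an object; "squeeze" is the grip in N (left out, the last holds). Time passes only in rows, so rows that do not move let the fingers close. It gives the time, the measured TCP pose, the force and the opening at its end, in the units of the state.
- manip.get_obs(): the state, without advancing time (a new reading comes with each control period).
- manip.snapshot(name): name is "scene" or "top" or "wrist"; returns a dict with "color" (420x560x3 uint8, red, green, blue), "depth" (420x560 float32, m along the optical axis (not along the pixel's ray), 0 where there is no reading), "fx", "fy", "cx", "cy" (pixels), "extrinsics" (4x4, takes a point from camera to world coordinates); the wrist camera has in their place "hand_eye" (4x4, takes a point from camera to tool coordinates, whose origin is the TCP and whose axes are the flange's). Camera axes: x right, y down, z forward; pixel columns grow to the right and rows downward; lengths in m; the calibration is good to about 2 mm. A picture is of the moment at which its call begins: read the wrist's pose just before it.
- manip.finish_job(): hands the job in, once; it reports no verdict.
The state is a dict: "t": time; "joint_pos": joint angles; "qvel": joint speeds; "joint_torque": joint torques, N m; "position": TCP position; "tcp_rot": TCP orientation; "contact_force": force on the tool from outside, world axes, zero at the start; "ft_torque": the same for the moment, N m; "opening": opening from 0.0 (shut) to 1.0 (fully open).
Only numpy, scipy, OpenCV 4.12 (cv2) and the standard library are available. Lean on these libraries where they do the work, as an engineer would, in place of code of your own. Each camera call takes 0.05 s, during which the arm holds its last target.

## Working session

There is one attempt and no reset: what is moved stays moved. The work goes in short steps, Python scripts to look and compute and a tool call to move; the robot and the scene stay as the last step left them, time stands still between calls to the robot, and variables do not carry over. Pictures are saved under pics/ and viewed, and the job is handed in when it is done.

Besides the shell and the picture viewer there is one more tool, called after ">>>" as name(argument=value, ...) on one line, values as JSON. move_arm: Moves the arm, as the interface text tells. Its arguments: {"type":"object","properties":{"targets":{"type":"array","items":{"type":"array","items":{"type":"number"}}},"hand":{"type":"number"},"squeeze":{"type":"number"}},"required":["targets"]}

```bash
mkdir -p pics; cat > h.py <<'E'
import numpy as np, cv2
from plant import manip
def snap(n,f):
    o=manip.get_obs(); s=manip.snapshot(n)
    if n=="wrist":
        T=np.eye(4);T[:3,:3]=np.array(o["tcp_rot"]);T[:3,3]=o["position"]; s["E"]=T@np.array(s["hand_eye"])
    else: s["E"]=np.array(s["extrinsics"])
    cv2.imwrite("pics/%s.png"%f,s["color"][...,::-1])
    np.savez("pics/%s.npz"%f,**{k:s[k] for k in("color","depth","fx","fy","cx","cy","E")})
    return s
def load(f): return dict(np.load("pics/%s.npz"%f))
def ray(s,u,v,z):
    d=s["E"][:3,:3]@np.array([(u-s["cx"])/s["fx"],(v-s["cy"])/s["fy"],1]);c=s["E"][:3,3]
    return c+d*(z-c[2])/d[2]
def proj(s,p):
    q=np.linalg.inv(s["E"])@np.append(p,1);return s["fx"]*q[0]/q[2]+s["cx"],s["fy"]*q[1]/q[2]+s["cy"]
def cloud(s):
    h,w=s["depth"].shape;u,v=np.meshgrid(np.arange(w),np.arange(h));d=s["depth"]
    P=np.stack([(u-s["cx"])/s["fx"]*d,(v-s["cy"])/s["fy"]*d,d],-1)
    return P@s["E"][:3,:3].T+s["E"][:3,3]
E
python3 - <<'E'
from h import *
for n in("scene","top"):
    s=snap(n,n+"0");print(n,s["fx"],s["E"].round(3).tolist())
o=manip.get_obs();print(o)
E
```

```text
scene 527.8592889421984 [[-0.825, 0.405, -0.395, 1.19], [0.565, 0.579, -0.588, 0.815], [-0.009, -0.708, -0.706, 1.037], [0.0, 0.0, 0.0, 1.0]]
top 439.6664016999889 [[-0.018, -0.992, 0.123, 0.476], [-1.0, 0.018, 0.0, -0.017], [-0.002, -0.123, -0.992, 1.218], [0.0, 0.0, 0.0, 1.0]]
{'t': 0.1, 'joint_pos': array([-1.32701591,  0.46826049, -0.01158222,  1.60349393,  0.00602132,
        1.07135697, -0.05628227]), 'qvel': array([ 8.97595227e-04, -8.79802349e-04, -8.08081921e-06, -1.41363505e-03,
        9.24748897e-05,  3.49067561e-04,  4.12235535e-05]), 'joint_torque': array([ 1.47708375e-03, -5.21638405e+01, -1.21569456e-02, -2.44360524e+01,
       -5.67688840e-02,  1.41271853e-02,  5.98584393e-05]), 'position': array([0.18381275, 0.62299707, 0.23876969]), 'tcp_rot': array([[-9.59143994e-01,  2.82918217e-01, -2.86435748e-04],
       [ 2.82918328e-01,  9.59142896e-01, -1.45733938e-03],
       [-1.37575046e-04, -1.47883624e-03, -9.99998897e-01]]), 'contact_force': array([ 0.18979786, -0.45738954, -0.00922122]), 'ft_torque': array([-0.021906  ,  0.03322505, -0.01548102]), 'opening': 1.003207360595368}
```

View pics/scene0.png

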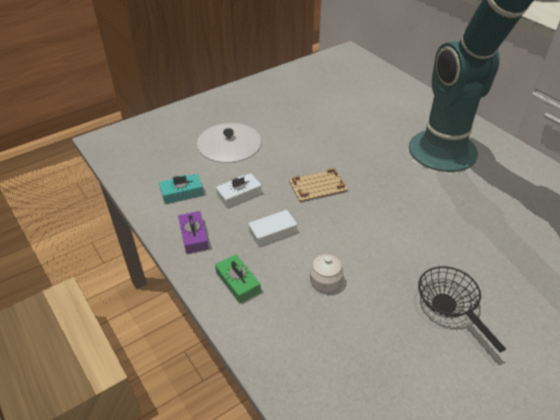

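View pics/top0.png

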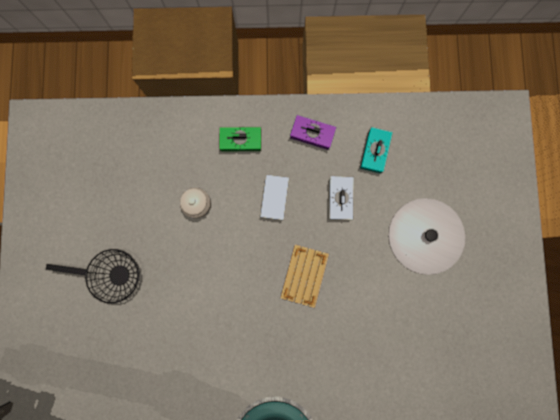

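The top view shows the dialled white box at about (341,199), the spare at (275,198) and the stand at (305,276). The pot lid is at (427,236) and the look-alikes sit above.

```bash
python3 - <<'E'
from h import *
s=load("top0")
hsv=cv2.cvtColor(s["color"],cv2.COLOR_RGB2HSV)
P=cloud(s)
def rect(m,z,name):
    cs,_=cv2.findContours(m.astype(np.uint8),cv2.RETR_EXTERNAL,cv2.CHAIN_APPROX_NONE)
    c=max(cs,key=cv2.contourArea)
    pts=np.array([ray(s,*p[0],z)[:2] for p in c]).astype(np.float32)
    r=cv2.minAreaRect(pts);b=cv2.boxPoints(r)
    e=[b[1]-b[0],b[2]-b[1]];l=max(e,key=np.linalg.norm);print(name,np.round(r[0],4),np.round(r[1],4),"long axis deg",np.degrees(np.arctan2(l[1],l[0])))
def win(u0,u1,v0,v1):
    m=np.zeros((420,560),bool);m[v0:v1,u0:u1]=1;return m
white=(hsv[...,1]<50)&(hsv[...,2]>165)
print(hsv[190,335],hsv[190,275],hsv[150,280],hsv[276,300])
rect(white&win(320,365,165,230),.036,"box")
rect(white&win(255,295,165,230),.036,"spare")
rect((hsv[...,1]>90)&win(270,340,235,315),.016,"stand")
print(P[198,275],P[190,333],P[276,300],P[276,305])
im=s["color"][165:320,250:370,::-1]
cv2.imwrite("pics/crop1.png",cv2.resize(im,None,fx=3.8,fy=3.8,interpolation=cv2.INTER_CUBIC))
E
```

```text
[108  17 200] [108  15 199] [ 19  33 147] [ 18 134 158]
box [ 0.64   -0.1946] [0.0608 0.1155] long axis deg -3.5883934
spare [ 0.645  -0.0128] [0.0612 0.1159] long axis deg -8.491024
stand [ 0.4312 -0.089 ] [0.0958 0.1491] long axis deg -16.251358
[ 0.64127352 -0.01391172  0.03561278] [ 0.66098359 -0.17252362  0.03203287] [ 0.43001322 -0.07792553  0.01163416] [ 0.42981414 -0.09141297  0.01260613]
```

View pics/crop1.png

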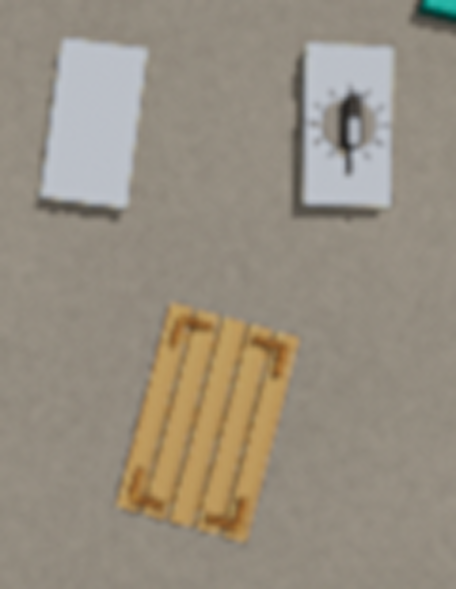

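>>> move_arm(targets=[[-0.55, -0.54, 0, 0, 0, 0], [-0.55, -0.54, 0, 0, 0, 0], [-0.55, -0.54, 0, 0, 0, 0], [-0.55, -0.54, 0, 0, 0, 0], [-0.55, -0.54, 0, 0, 0, 0]], hand=-1, squeeze=20)

```text
t: 0.72
position: [0.3331, 0.3518, 0.2361]
tcp_rot: [[-0.962, 0.274, -0.003], [0.274, 0.962, -0.003], [0.002, -0.004, -1.0]]
contact_force: [1.0, -0.4, 0.7]
opening: 0.999
```

>>> move_arm(targets=[[-0.55, -0.54, 0, 0, 0, 0], [-0.55, -0.54, 0, 0, 0, 0], [-0.55, -0.54, 0, 0, 0, 0], [-0.55, -0.54, 0, 0, 0, 0], [-0.55, -0.54, 0, 0, 0, 0]])

```text
t: 1.35
position: [0.4856, 0.0793, 0.2366]
tcp_rot: [[-0.962, 0.273, -0.002], [0.273, 0.962, -0.002], [0.001, -0.003, -1.0]]
contact_force: [1.2, -0.0, 0.7]
opening: 0.999
```

>>> move_arm(targets=[[-0.5, -0.55, 0, 0, 0, 0], [-0.5, -0.55, 0, 0, 0, 0], [-0.5, -0.55, 0, 0, 0, 0], [-0.5, -0.55, 0, 0, 0, -0.017], [-0.5, -0.55, 0, 0, 0, -0.017]])

```text
t: 1.98
position: [0.6263, -0.1919, 0.2358]
tcp_rot: [[-0.998, 0.055, -0.003], [0.055, 0.998, -0.001], [0.003, -0.001, -1.0]]
contact_force: [0.8, 0.4, 0.7]
opening: 1.001
```

>>> move_arm(targets=[[0, 0, 0, 0, 0, 0], [0, 0, 0, 0, 0, 0]])

```text
t: 2.22
position: [0.626, -0.1971, 0.2338]
tcp_rot: [[-0.998, 0.062, -0.006], [0.062, 0.998, -0.003], [0.006, -0.003, -1.0]]
contact_force: [-0.9, -0.4, 0.5]
opening: 1.002
```

```bash
python3 - <<'E'
from h import *
s=snap("wrist","w1");o=manip.get_obs();print(o["t"],o["position"],np.array(o["tcp_rot"]).round(3).tolist(),s["fx"]);print(s["E"].round(3))
E
```

```text
2.275 [ 0.62581935 -0.19736755  0.23397148] [[-0.998, 0.062, -0.006], [0.062, 0.998, -0.004], [0.005, -0.004, -1.0]] 356.9024903768783
[[ 0.062  0.968  0.245  0.557]
 [ 0.998 -0.059 -0.018 -0.192]
 [-0.003  0.245 -0.969  0.381]
 [ 0.     0.     0.     1.   ]]
```

View pics/w1.png

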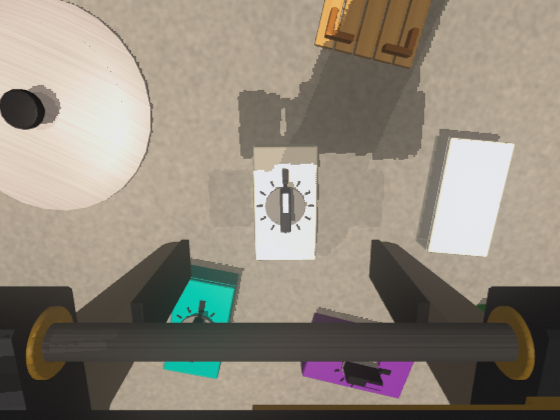

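```bash
python3 - <<'E'
from h import *
s=load("w1")
im=s["color"][135:270,235:335,::-1]
cv2.imwrite("pics/crop2.png",cv2.resize(im,None,fx=4.4,fy=4.4,interpolation=cv2.INTER_CUBIC))
P=cloud(s)
m=np.zeros((420,560),bool);m[140:270,240:330]=1
z=P[...,2]
lid=m&(z>.03)&(z<.05)
print("lid z",np.median(z[lid]))
pts=P[lid][:,:2].astype(np.float32)
r=cv2.minAreaRect(pts);b=cv2.boxPoints(r);print(r);
e=max([b[1]-b[0],b[2]-b[1]],key=np.linalg.norm);print(np.degrees(np.arctan2(e[1],e[0])))
# colour version
hsv=cv2.cvtColor(s["color"],cv2.COLOR_RGB2HSV)
bar=m&(z>.055)&(z<.075)
q=P[bar][:,:2];print("bar",bar.sum(),np.median(z[bar]),cv2.minAreaRect(q.astype(np.float32)))
pl=(hsv[...,1]>40)&0
E
```

```text
lid z 0.03764256828523144
((0.6407833695411682, -0.1934041678905487), (0.06217663735151291, 0.11550477892160416), 86.8437271118164)
-3.1562722
bar 458 0.0655809934021229 ((0.6408390402793884, -0.19332465529441833), (0.009291538037359715, 0.038312606513500214), 86.59019470214844)
```

View pics/crop2.png

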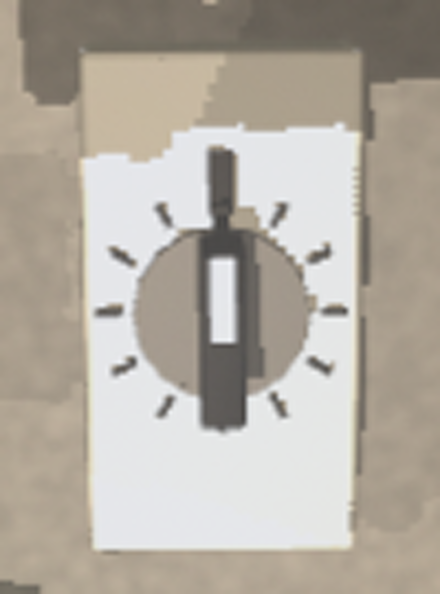

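The pointer, shown by the white line, is at the wide zero mark, which faces world −x. I'll move in above the box and go down.

>>> move_arm(targets=[[-0.18, 0.06, 0, -0.0007, -0.0009, 0], [0, 0, 0.5, 0, 0, 0], [0, 0, 0.5, 0, 0, 0], [0, 0, 0.5, 0, 0, 0], [0, 0, 0, 0, 0, 0]])

```text
t: 2.9
position: [0.6466, -0.1828, 0.1135]
tcp_rot: [[-0.999, 0.051, 0.008], [0.051, 0.999, 0.005], [-0.008, 0.005, -1.0]]
contact_force: [0.5, 0.2, -0.1]
opening: 0.998
```

```bash
python3 - <<'E'
from h import *
s=snap("wrist","w2");o=manip.get_obs();print(o["t"],o["position"],np.array(o["tcp_rot"]).round(4).tolist())
P=cloud(s);z=P[...,2]
xy=(abs(P[...,0]-.64)<.04)&(abs(P[...,1]+.1934)<.045)
bar=xy&(z>.055)&(z<.075)
lid=xy&(z>.03)&(z<.045)
print(cv2.minAreaRect(P[bar][:,:2].astype(np.float32)),cv2.minAreaRect(P[lid][:,:2].astype(np.float32)))
E
```

```text
2.95 [ 0.64820383 -0.18336892  0.11584784] [[-0.9986, 0.0507, 0.0119], [0.0507, 0.9987, 0.0041], [-0.0117, 0.0047, -0.9999]]
((0.640921950340271, -0.19333066046237946), (0.010037381201982498, 0.038038261234760284), 87.11495208740234) ((0.6397725343704224, -0.19331468641757965), (0.06222880631685257, 0.08273670822381973), 87.07854461669922)
```

View pics/w2.png

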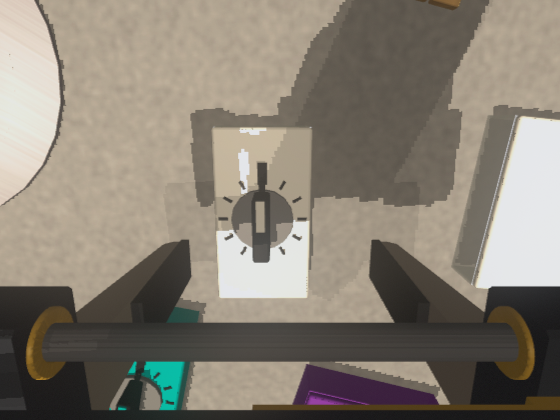

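```bash
cat > rel.py <<'E'
import sys
from h import *
from scipy.spatial.transform import Rotation as R
x,y,z,yaw=map(float,sys.argv[1:5]) # yaw of tool y axis in deg
o=manip.get_obs();C=np.array(o["tcp_rot"]);p=np.array(o["position"])
a=np.radians(yaw);Y=np.array([np.cos(a),np.sin(a),0]);Z=np.array([0,0,-1.]);T=np.stack([np.cross(Y,Z),Y,Z],1)
d=C.T@(np.array([x,y,z])-p)/.08;r=R.from_matrix(C.T@T).as_rotvec()/(2*np.pi)
print("t",round(o["t"],2),"p",p.round(4),"yaw",np.degrees(np.arctan2(C[1,1],C[0,1])).round(2),"F",np.round(o["contact_force"],1),"op",round(o["opening"],3))
print("d",d.round(3),"r",r.round(4))
E
python3 rel.py .6405 -.1933 .1135 87.0
```

```text
t 2.95 p [ 0.6482 -0.1834  0.1158] yaw 87.1 F [-0.2 -0.   0.7] op 1.0
d [ 0.09  -0.129  0.028] r [0.0007 0.0019 0.0003]
```

>>> move_arm(targets=[[0.09, -0.13, 0.03, 0.0007, 0.0019, 0], [0, 0, 0, 0, 0, 0]])

```text
t: 3.2
position: [0.6424, -0.1942, 0.1171]
tcp_rot: [[-0.999, 0.05, 0.005], [0.05, 0.999, -0.001], [-0.005, -0.001, -1.0]]
contact_force: [-0.2, 0.1, 0.5]
opening: 1.005
```

```bash
python3 rel.py .6405 -.1933 .1135 87.0
```

```text
t 3.2 p [ 0.6424 -0.1942  0.1171] yaw 87.14 F [-0.2  0.1  0.5] op 1.005
d [0.025 0.01  0.045] r [-0.0002  0.0008  0.0004]
```

>>> move_arm(targets=[[0.025, 0.01, 0.27, 0, 0.0008, 0], [0, 0, 0.27, 0, 0, 0], [0, 0, 0.27, 0, 0, 0], [0, 0, 0.2, 0, 0, 0], [0, 0, 0, 0, 0, 0]])

```text
t: 3.82
position: [0.6403, -0.1931, 0.0307]
tcp_rot: [[-0.999, 0.05, -0.001], [0.05, 0.999, -0.0], [0.001, -0.0, -1.0]]
contact_force: [-0.5, -0.4, 0.5]
opening: 0.999
```

```bash
python3 rel.py .6405 -.1933 .031 87.0
```

```text
t 3.83 p [ 0.6403 -0.1931  0.0307] yaw 87.13 F [-0.5 -0.4  0.5] op 0.999
d [-0.003 -0.003 -0.004] r [-0.0001 -0.0001  0.0004]
```

>>> move_arm(targets=[[0, 0, 0, 0, 0, 0], [0, 0, 0, 0, 0, 0], [0, 0, 0, 0, 0, 0], [0, 0, 0, 0, 0, 0]], hand=1, squeeze=20)

```text
t: 4.32
position: [0.6414, -0.1935, 0.032]
tcp_rot: [[-0.999, 0.05, 0.002], [0.05, 0.999, -0.001], [-0.002, -0.001, -1.0]]
contact_force: [0.8, -0.0, -4.3]
opening: 0.674
```

>>> move_arm(targets=[[0, 0, -0.25, 0, 0, 0], [0, 0, -0.3, 0, 0, 0], [0, 0, -0.3, 0, 0, 0], [0, 0, 0, 0, 0, 0]])

```text
t: 4.82
position: [0.6399, -0.193, 0.1035]
tcp_rot: [[-0.999, 0.05, -0.001], [0.05, 0.999, -0.0], [0.001, -0.0, -1.0]]
contact_force: [0.0, -0.6, -5.3]
opening: 0.672
```

```bash
python3 rel.py .6405 -.1933 .031 87.0; python3 -c "
from h import *
snap('wrist','w3');s=snap('top','t3')
"
```

```text
t 4.83 p [ 0.6399 -0.193   0.1035] yaw 87.11 F [ 0.  -0.6 -5.3] op 0.672
d [-0.008 -0.004  0.906] r [-0.0001 -0.0001  0.0003]
```

View pics/w3.png

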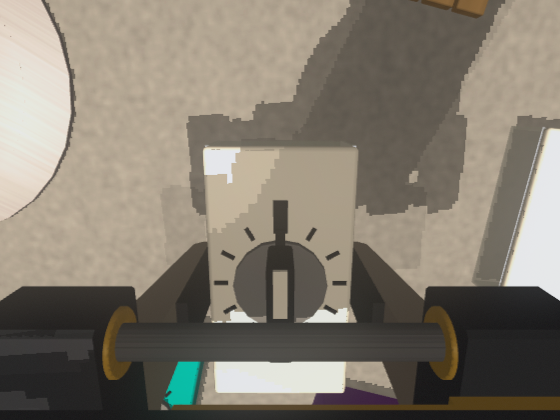

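>>> move_arm(targets=[[0.47, 0.3, 0, 0, 0, 0], [0.47, 0.3, 0, 0, 0, 0.012], [0.47, 0.3, 0, 0, 0, 0.012], [0, 0, 0, 0, 0, 0.012], [0, 0, 0, 0, 0, 0]])

```text
t: 5.55
position: [0.5234, -0.1087, 0.0959]
tcp_rot: [[-0.96, 0.279, -0.015], [0.279, 0.96, 0.002], [0.015, -0.002, -1.0]]
contact_force: [-0.5, -0.3, -4.7]
opening: 0.676
```

```bash
python3 rel.py .4312 -.089 .1035 73.75; python3 -c "
from h import *
snap('wrist','w4')
s=load('w4')
"
```

```text
t 5.55 p [ 0.5234 -0.1087  0.0959] yaw 73.79 F [-0.5 -0.3 -4.7] op 0.676
d [ 1.177 -0.085 -0.076] r [-0.0004 -0.0024  0.0001]
```

View pics/w4.png

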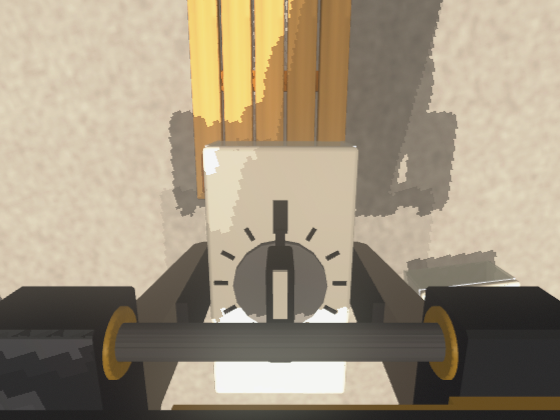

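```bash
python3 - <<'E'
from h import *
def fit(f,vmax):
    s=load(f);P=cloud(s)
    hsv=cv2.cvtColor(s["color"],cv2.COLOR_RGB2HSV)
    m=(hsv[...,1]>120)&(hsv[...,0]<25);m[vmax:]=0
    n,l,st,_=cv2.connectedComponentsWithStats(cv2.morphologyEx(m.astype(np.uint8),cv2.MORPH_CLOSE,np.ones((5,5))))
    k=1+np.argmax(st[1:,4]);m=l==k;print(f,st[k])
    for nm,fn in(("L",np.min),("R",np.max)):
        pts=[]
        for v in range(3,vmax):
            u=np.where(m[v])[0]
            if len(u)>60 and 2<fn(u)<557: pts.append(ray(s,fn(u)+(.5 if nm=="R" else -.5),v,.012)[:2])
        pts=np.array(pts,np.float32)
        if len(pts)<15: continue
        vx,vy,x,y=cv2.fitLine(pts,cv2.DIST_HUBER,0,.01,.01).ravel()
        a=np.degrees(np.arctan2(vy,vx)); nrm=np.array([-vy,vx]) if vx>0 else np.array([vy,-vx])
        res=(pts-[x,y])@nrm
        print(nm,len(pts),"ang",(a+90)%180-90,"offset of top-estimate centre", nrm@(np.array([.4312,-.089])-[x,y]),"res",res.std(), pts[0],pts[-1])
    z=P[...,2];q=m&(z>.005)&(z<.03);print("z med",np.median(z[q]))
    # minimum area near edge
    print(P[q][:,0].max(),P[q][:,:2][np.argmax(P[q][:,0])])
fit("w4",140);fit("w1",68)
s=load("w1");im=s["color"][0:90,290:460,::-1];cv2.imwrite("pics/crop3.png",cv2.resize(im,None,fx=4,fy=4,interpolation=cv2.INTER_CUBIC))
E
```

```text
w4 [  187     0   164   140 21954]
L 137 ang -16.33039 offset of top-estimate centre 0.04736338786272975 res 0.00018374827 [ 0.37840244 -0.12264529] [ 0.4535592  -0.14480239]
R 137 ang -16.523758 offset of top-estimate centre -0.04832154424983158 res 0.00017216036 [ 0.40511698 -0.03092858] [ 0.4802412  -0.05293413]
z med 0.013481670877690144
0.48001018259059 [ 0.48001018 -0.0534773 ]
w1 [ 315    0  116   68 5843]
L 50 ang -15.888031 offset of top-estimate centre 0.047873814121781044 res 0.007682869 [ 0.45601684 -0.14614075] [ 0.49970797 -0.12547629]
R 50 ang -16.64656 offset of top-estimate centre -0.04828789546534803 res 0.0002645273 [ 0.4621758  -0.04785357] [ 0.50375926 -0.06045889]
z med 0.013670343796914952
0.5171602411070422 [ 0.51716024 -0.06598221]
```

View pics/crop3.png

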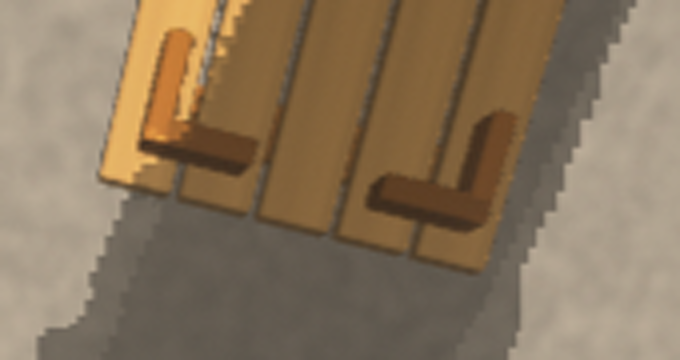

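```bash
python3 - <<'E'
from h import *
s=load("w1");a=np.radians(-16.4);d=np.array([np.cos(a),np.sin(a)])
for u,v in((100,178),(172,194),(248,212),(325,233),(405,252),(480,270)):
    p=ray(s,290+(u+.5)/4-.5,(v+.5)/4-.5,.012)[:2];print(p,d@(p-[.4312,-.089]))
E
python3 rel.py .4313 -.0885 .1035 73.6
```

```text
[ 0.4908307  -0.15571351] 0.07604055008490855
[ 0.49543691 -0.13866364] 0.0756454726372119
[ 0.50057089 -0.12058057] 0.07546497157262022
[ 0.50642162 -0.10215854] 0.07587635166809358
[ 0.51190229 -0.0829024 ] 0.0756972318401606
[ 0.51711195 -0.06474732] 0.07556899271110182
t 5.6 p [ 0.523  -0.1085  0.0957] yaw 73.83 F [-0.7 -0.1 -5.7] op 0.675
d [ 1.172 -0.08  -0.078] r [-0.0004 -0.0027  0.0006]
```

>>> move_arm(targets=[[0.4, -0.03, -0.05, -0.0004, -0.0027, 0.0006], [0.4, -0.03, 0, 0, 0, 0], [0.36, -0.02, 0, 0, 0, 0], [0, 0, 0, 0, 0, 0], [0, 0, 0, 0, 0, 0]])

```text
t: 6.22
position: [0.4317, -0.0904, 0.0992]
tcp_rot: [[-0.96, 0.279, 0.001], [0.279, 0.96, -0.002], [-0.002, -0.001, -1.0]]
contact_force: [0.4, -0.8, -4.2]
opening: 0.67
```

```bash
python3 rel.py .432 -.0887 .08 73.6
```

```text
t 6.22 p [ 0.4317 -0.0904  0.0992] yaw 73.82 F [ 0.4 -0.8 -4.2] op 0.67
d [0.003 0.022 0.241] r [-0.0002  0.0003  0.0006]
```

>>> move_arm(targets=[[0, 0.02, 0.24, 0, 0, 0.0006], [0, 0, 0.22, 0, 0, 0], [0, 0, 0, 0, 0, 0], [0, 0, 0, 0, 0, 0]])

```text
t: 6.72
position: [0.4374, -0.0907, 0.0623]
tcp_rot: [[-0.959, 0.282, 0.006], [0.282, 0.96, -0.004], [-0.007, -0.002, -1.0]]
contact_force: [0.3, -0.1, -4.2]
opening: 0.67
```

```bash
python3 rel.py .432 -.0887 .0435 73.6; python3 - <<'E'
from h import *
s=snap("top","t5");snap("wrist","w5")
P=cloud(s);z=P[...,2]
im=s["color"][220:330,240:370,::-1]
cv2.imwrite("pics/crop5.png",cv2.resize(im,None,fx=4.5,fy=4.5,interpolation=cv2.INTER_CUBIC))
E
```

```text
t 6.72 p [ 0.4374 -0.0907  0.0623] yaw 73.64 F [ 0.3 -0.1 -4.2] op 0.67
d [0.073 0.006 0.234] r [-0.0003  0.0011  0.0001]
```

View pics/crop5.png

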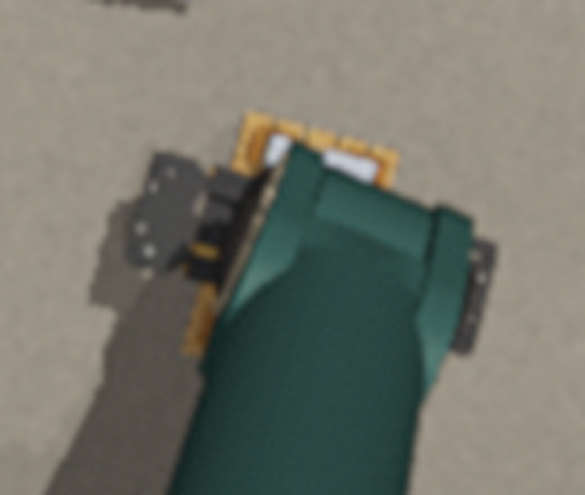

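View pics/w5.png

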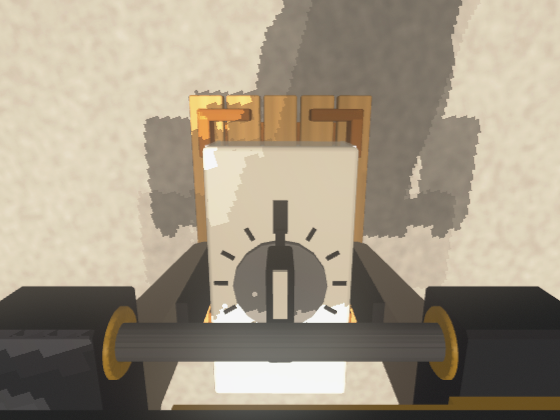

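>>> move_arm(targets=[[0.073, 0.006, 0, -0.0003, 0.0011, 0], [0, 0, 0, 0, 0, 0], [0, 0, 0, 0, 0, 0]])

```text
t: 7.2
position: [0.432, -0.0882, 0.0634]
tcp_rot: [[-0.96, 0.281, 0.002], [0.281, 0.96, 0.001], [-0.002, 0.001, -1.0]]
contact_force: [0.9, 0.8, -4.3]
opening: 0.672
```

```bash
python3 rel.py .432 -.0887 .0435 73.6; python3 - <<'E'
from h import *
s=snap("wrist","w6");o=manip.get_obs();print(o["position"])
a=np.radians(-16.4);d=np.array([np.cos(a),np.sin(a)])
hsv=cv2.cvtColor(s["color"],cv2.COLOR_RGB2HSV)
m=((hsv[...,1]>110)&(hsv[...,0]<25)).astype(np.uint8)
m=cv2.morphologyEx(m,cv2.MORPH_CLOSE,np.ones((5,5)))
for u in(215,245,280,310,345):
    v=np.where(m[60:140,u])[0][0]+60
    p=ray(s,u,v-.5,.012)[:2];print(u,v,d@(p-[.4312,-.089]))
P=cloud(s)
lid=P[140:240,215:345].reshape(-1,3);lid=lid[(lid[:,2]>.05)&(lid[:,2]<.08)];print("lid z",np.median(lid[:,2]))
# box front lid edge
W=np.array(o["position"])
q=P[...,2];mm=(q>np.median(lid[:,2])-.006)&(q<np.median(lid[:,2])+.006);mm[:, :195]=0;mm[:,370:]=0;mm[300:]=0
pp=P[mm][:,:2];t=(pp-[.4312,-.089])@d;n=(pp-[.4312,-.089])@np.array([-d[1],d[0]])
print("box near end along",np.percentile(t,.3),"lateral",np.percentile(n,[1,99]))
E
```

```text
t 7.2 p [ 0.432  -0.0882  0.0634] yaw 73.66 F [ 0.9  0.8 -4.3] op 0.672
d [-0.001 -0.006  0.249] r [0.0002 0.0003 0.0002]
[ 0.43194865 -0.08817249  0.06339182]
215 107 -0.07411577335340427
245 108 -0.07362197250313211
280 108 -0.07364472225627819
310 108 -0.07366422676889438
345 108 -0.07368698754724057
lid z 0.06901566080425456
box near end along -0.05782919475469406 lateral [-0.02959803  0.03236891]
```

>>> move_arm(targets=[[-0.01, -0.01, 0.1, 0, 0, 0], [0, 0, 0.1, 0, 0, 0], [0, 0, 0.04, 0, 0, 0], [0, 0, 0, 0, 0, 0]])

```text
t: 7.75
position: [0.4329, -0.0891, 0.0435]
tcp_rot: [[-0.96, 0.281, 0.002], [0.281, 0.96, 0.002], [-0.001, 0.002, -1.0]]
contact_force: [-1.9, 0.8, 4.0]
opening: 0.673
```

```bash
python3 rel.py .4325 -.0892 .0435 73.6
```

```text
t 7.75 p [ 0.4329 -0.0891  0.0435] yaw 73.67 F [-1.9  0.8  4. ] op 0.673
d [ 0.005 -0.002 -0.   ] r [0.0003 0.0002 0.0002]
```

>>> move_arm(targets=[[0, 0, 0, 0, 0, 0], [0, 0, 0, 0, 0, 0], [0, 0, 0, 0, 0, 0], [0, 0, 0, 0, 0, 0]], hand=-1)

```text
t: 8.25
position: [0.4342, -0.0895, 0.0438]
tcp_rot: [[-0.96, 0.282, 0.004], [0.282, 0.96, 0.001], [-0.004, 0.002, -1.0]]
contact_force: [-0.7, 0.4, 0.9]
opening: 1.001
```

>>> move_arm(targets=[[0, 0, -0.3, 0, 0, 0], [0, 0, -0.4, 0, 0, 0], [0, 0, -0.5, 0, 0, 0], [0, 0, -0.3, 0, 0, 0], [0, 0, 0, 0, 0, 0]])

```text
t: 8.88
position: [0.4334, -0.0896, 0.1668]
tcp_rot: [[-0.96, 0.282, 0.003], [0.282, 0.96, 0.001], [-0.003, 0.002, -1.0]]
contact_force: [0.8, 1.0, 0.2]
opening: 0.999
```

```bash
python3 rel.py .4325 -.0892 .1 73.6; cat > dial.py <<'E'
import sys
from h import *
s=snap("wrist",sys.argv[1])
P=cloud(s);z=P[...,2];c=np.array([.4317,-.0887])
a=np.radians(-16.4);d=np.array([np.cos(a),np.sin(a)]);n=np.array([-d[1],d[0]])
t=(P[...,:2]-c)@d;l=(P[...,:2]-c)@n;xy=(abs(t)<.07)&(abs(l)<.04)
for nm,m in(("bar",xy&(z>.07)&(z<.09)&(np.hypot(t,l)<.03)),("lid",xy&(z>.042)&(z<.055))):
    q=P[m];r=cv2.minAreaRect(q[:,:2].astype(np.float32));b=cv2.boxPoints(r)
    e=max([b[1]-b[0],b[2]-b[1]],key=np.linalg.norm)
    ct=np.array(r[0])
    print(nm,m.sum(),"z",np.median(q[:,2]).round(4),"c",ct.round(4),"along/lat mm",((ct-c)@d*1e3).round(1),((ct-c)@n*1e3).round(1),np.round(r[1],4),"ang",np.degrees(np.arctan2(e[1],e[0])).round(2))
E
python3 dial.py w7
```

```text
t 8.88 p [ 0.4334 -0.0896  0.1668] yaw 73.64 F [0.8 1.  0.2] op 0.999
d [ 0.015 -0.     0.835] r [0.0003 0.0004 0.0001]
bar 777 z 0.0777 c [ 0.4324 -0.0885] along/lat mm 0.6 0.4 [0.0096 0.0382] ang -16.57
lid 10976 z 0.0496 c [ 0.4324 -0.0887] along/lat mm 0.6 0.2 [0.0622 0.1157] ang -16.36
```

View pics/w7.png

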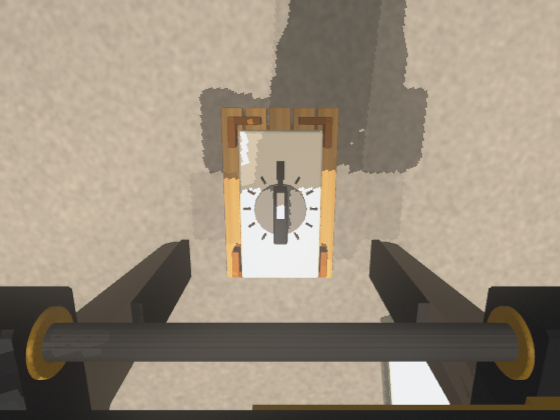

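```bash
python3 rel.py .4324 -.0886 .1 73.55; python3 -c "
from h import *
print(manip.get_obs()['joint_pos'].round(3))"
```

```text
t 8.93 p [ 0.4327 -0.0895  0.1659] yaw 73.64 F [-0.2  0.7  0.1] op 1.001
d [0.008 0.009 0.824] r [0.0002 0.0001 0.0003]
[-0.301  0.229  0.488  2.185 -0.158  0.759  1.577]
```

>>> move_arm(targets=[[0.008, 0.009, 0.3, 0.0002, 0, 0], [0, 0, 0.3, 0, 0, 0], [0, 0, 0.28, 0, 0, 0], [0, 0, 0, 0, 0, 0], [0, 0, 0, 0, 0, 0]])

```text
t: 9.55
position: [0.4293, -0.0884, 0.0894]
tcp_rot: [[-0.959, 0.282, -0.007], [0.282, 0.959, -0.0], [0.006, -0.002, -1.0]]
contact_force: [0.9, 0.1, -0.1]
opening: 1.0
```

```bash
python3 rel.py .4324 -.0886 .081 73.55
```

```text
t 9.55 p [ 0.4293 -0.0884  0.0894] yaw 73.63 F [ 0.9  0.1 -0.1] op 1.0
d [-0.039  0.008  0.104] r [-0.0004 -0.001   0.0002]
```

>>> move_arm(targets=[[-0.039, 0.008, 0.05, -0.0004, -0.001, 0], [0, 0, 0, 0, 0, 0], [0, 0, 0.05, 0, 0, 0], [0, 0, 0, 0, 0, 0]])

```text
t: 10.05
position: [0.4338, -0.0886, 0.0823]
tcp_rot: [[-0.96, 0.282, 0.004], [0.282, 0.96, 0.0], [-0.004, 0.002, -1.0]]
contact_force: [0.7, -0.4, 0.1]
opening: 1.0
```

```bash
python3 rel.py .4324 -.0886 .081 73.55
```

```text
t 10.05 p [ 0.4338 -0.0886  0.0823] yaw 73.64 F [ 0.7 -0.4  0.1] op 1.0
d [ 0.017 -0.004  0.016] r [0.0003 0.0006 0.0003]
```

>>> move_arm(targets=[[0.017, 0, 0, 0, 0.0006, 0], [0, 0, 0, 0, 0, 0], [0, 0, 0, 0, 0, 0], [0, 0, 0, 0, 0, 0], [0, 0, 0, 0, 0, 0]], hand=1, squeeze=12)

```text
t: 10.68
position: [0.4325, -0.0882, 0.0825]
tcp_rot: [[-0.96, 0.282, 0.001], [0.282, 0.96, 0.002], [-0.0, 0.002, -1.0]]
contact_force: [-0.2, -0.3, -0.2]
opening: 0.48
```

```bash
python3 rel.py .4324 -.0886 .082 73.55
```

```text
t 10.68 p [ 0.4325 -0.0882  0.0825] yaw 73.64 F [-0.2 -0.3 -0.2] op 0.48
d [ 0.    -0.005  0.007] r [0.0003 0.     0.0003]
```

>>> move_arm(targets=[[0, 0, 0, 0, 0, 0], [0, 0, 0, 0, 0, 0], [0, 0, 0, 0, 0, 0], [0, 0, 0, 0, 0, 0], [0, 0, 0, 0, 0, 0]])

```text
t: 11.3
position: [0.4323, -0.0885, 0.0824]
tcp_rot: [[-0.959, 0.282, 0.0], [0.282, 0.959, 0.001], [0.0, 0.001, -1.0]]
contact_force: [0.1, 0.9, 1.4]
opening: 0.106
```

>>> move_arm(targets=[[0, 0, 0, 0, 0, 0], [0, 0, 0, 0, 0, 0]])

```text
t: 11.55
position: [0.4324, -0.0885, 0.0824]
tcp_rot: [[-0.959, 0.282, 0.0], [0.282, 0.959, 0.001], [0.0, 0.001, -1.0]]
contact_force: [-0.6, -0.6, -0.5]
opening: 0.108
```

```bash
python3 rel.py .4324 -.0886 .082 73.55
```

```text
t 11.55 p [ 0.4324 -0.0885  0.0824] yaw 73.62 F [-0.6 -0.6 -0.5] op 0.108
d [-0.001 -0.001  0.005] r [ 0.0002 -0.      0.0002]
```

Gripped on the bar (10 mm opening) and on axis. Turning clockwise means a positive turn about tool z.

>>> move_arm(targets=[[0, 0, 0, 0, 0, 0.02], [0, 0, 0, 0, 0, 0.02], [0, 0, 0, 0, 0, 0.02], [0, 0, 0, 0, 0, 0]])

```text
t: 12.05
position: [0.4322, -0.0886, 0.0824]
tcp_rot: [[-0.782, 0.623, 0.0], [0.623, 0.782, 0.001], [0.001, 0.001, -1.0]]
contact_force: [-0.2, -1.3, 0.0]
opening: 0.107
```

```bash
python3 rel.py .4324 -.0885 .0824 -76.4;  python3 -c "
from h import *
print(manip.get_obs()['joint_pos'].round(3))"
```

```text
t 12.05 p [ 0.4322 -0.0886  0.0824] yaw 51.48 F [-0.2 -1.3  0. ] op 0.107
d [-0.001  0.002  0.   ] r [-0.000e+00 -2.000e-04  3.552e-01]
[-0.308  0.41   0.516  2.238 -0.373  0.574  1.387]
```

>>> move_arm(targets=[[0, 0, 0, 0, 0, 0.025], [0, 0, 0, 0, 0, 0.025], [0, 0, 0, 0, 0, 0.025], [0, 0, 0, 0, 0, 0.025], [0, 0, 0, 0, 0, 0]])

```text
t: 12.68
position: [0.432, -0.0887, 0.0824]
tcp_rot: [[-0.262, 0.965, -0.0], [0.965, 0.262, 0.001], [0.001, 0.0, -1.0]]
contact_force: [-0.1, -0.9, -0.1]
opening: 0.106
```

```bash
python3 rel.py .4324 -.0885 .0824 -76.4;  python3 -c "
from h import *
print(manip.get_obs()['joint_pos'].round(3))"
```

```text
t 12.68 p [ 0.432  -0.0887  0.0824] yaw 15.22 F [-0.1 -0.9 -0.1] op 0.106
d [ 0.001  0.006 -0.   ] r [-1.000e-04 -2.000e-04  2.545e-01]
[-0.441  0.445  0.682  2.246 -0.503  0.602  0.883]
```

>>> move_arm(targets=[[0, 0.006, 0, 0, 0, 0.025], [0, 0, 0, 0, 0, 0.025], [0, 0, 0, 0, 0, 0.025], [0, 0, 0, 0, 0, 0.025], [0, 0, 0, 0, 0, 0.025]])

```text
t: 13.3
position: [0.4318, -0.0888, 0.0824]
tcp_rot: [[0.495, 0.869, -0.001], [0.869, -0.495, 0.002], [0.001, -0.002, -1.0]]
contact_force: [-0.0, -1.1, -0.3]
opening: 0.108
```

```bash
python3 rel.py .4324 -.0885 .0824 -76.4;  python3 -c "
from h import *
print(manip.get_obs()['joint_pos'].round(3))"
```

```text
t 13.3 p [ 0.4318 -0.0888  0.0824] yaw -29.66 F [-0.  -1.1 -0.3] op 0.108
d [0.007 0.005 0.   ] r [-0.0004 -0.      0.1298]
[-0.593  0.515  0.886  2.253 -0.673  0.662  0.269]
```

>>> move_arm(targets=[[0.004, 0.003, 0, 0, 0, 0.025], [0, 0, 0, 0, 0, 0.025], [0, 0, 0, 0, 0, 0.025], [0, 0, 0, 0, 0, 0.025], [0, 0, 0, 0, 0, 0]])

```text
t: 13.92
position: [0.4317, -0.0886, 0.0824]
tcp_rot: [[0.909, 0.417, -0.004], [0.417, -0.909, 0.003], [-0.002, -0.004, -1.0]]
contact_force: [-1.1, 0.1, 4.6]
opening: 0.106
```

```bash
python3 rel.py .4322 -.0886 .0824 -76.4
```

```text
t 13.93 p [ 0.4317 -0.0886  0.0824] yaw -65.37 F [-1.1  0.1  4.6] op 0.106
d [ 0.006  0.002 -0.   ] r [-0.0007  0.0004  0.0306]
```

>>> move_arm(targets=[[0, 0, 0, -0.0005, 0, 0.016], [0, 0, 0, 0, 0, 0.014], [0, 0, 0, 0, 0, 0]])

```text
t: 14.3
position: [0.4317, -0.0885, 0.0824]
tcp_rot: [[0.968, 0.249, -0.003], [0.249, -0.968, 0.002], [-0.003, -0.003, -1.0]]
contact_force: [-0.8, -0.8, 3.5]
opening: 0.109
```

```bash
python3 rel.py .4322 -.0886 .0824 -76.4; python3 -c "
from h import *
print(manip.get_obs()['joint_pos'].round(3));snap('wrist','w8')"
```

```text
t 14.3 p [ 0.4317 -0.0885  0.0824] yaw -75.58 F [-0.8 -0.8  3.5] op 0.109
d [ 0.006  0.002 -0.   ] r [-0.0004  0.0004  0.0023]
[-0.725  0.625  1.083  2.258 -0.849  0.761 -0.362]
```

View pics/w8.png

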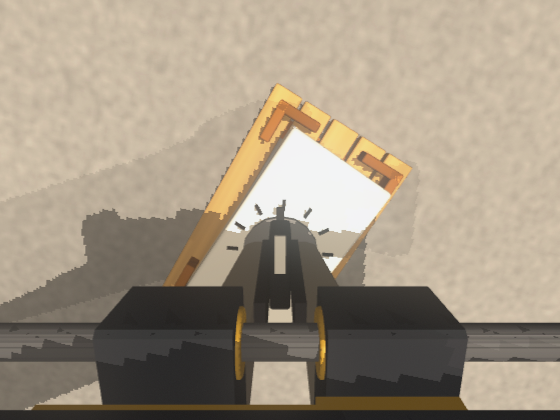

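>>> move_arm(targets=[[0, 0, 0, 0, 0, 0], [0, 0, 0, 0, 0, 0], [0, 0, 0, 0, 0, 0], [0, 0, 0, 0, 0, 0]], hand=-1)

```text
t: 14.85
position: [0.4314, -0.0881, 0.082]
tcp_rot: [[0.967, 0.255, -0.004], [0.255, -0.967, 0.003], [-0.003, -0.004, -1.0]]
contact_force: [-0.6, -0.2, -0.7]
opening: 0.521
```

>>> move_arm(targets=[[0, 0, -0.2, 0, 0, 0], [0, 0, -0.4, 0, 0, 0], [0, 0, -0.4, 0, 0, 0], [0, 0, -0.4, 0, 0, 0], [0, 0, 0, 0, 0, 0]])

```text
t: 15.48
position: [0.4313, -0.0885, 0.1966]
tcp_rot: [[0.967, 0.256, -0.006], [0.256, -0.967, 0.003], [-0.005, -0.004, -1.0]]
contact_force: [0.5, 0.8, -0.9]
opening: 0.998
```

```bash
python3 rel.py .4322 -.0886 .0824 -76.4; python3 dial.py w9; python3 - <<'E'
from h import *
s=load("w9")
u,v=map(int,proj(s,[.432,-.0886,.05]));print(u,v)
im=s["color"][max(0,v-90):v+90,max(0,u-80):u+80,::-1];cv2.imwrite("pics/crop9.png",cv2.resize(im,None,fx=3.2,fy=3.2,interpolation=cv2.INTER_CUBIC))
E
```

```text
t 15.47 p [ 0.4313 -0.0885  0.1966] yaw -75.17 F [ 0.5  0.8 -0.9] op 0.998
d [0.018 0.01  1.427] r [-0.0006  0.0008  0.0034]
bar 624 z 0.0776 c [ 0.4325 -0.0878] along/lat mm 0.5 1.1 [0.0378 0.01  ] ang 10.16
lid 8994 z 0.0496 c [ 0.4321 -0.0878] along/lat mm 0.1 0.9 [0.0623 0.1162] ang -19.68
281 200
```

View pics/crop9.png

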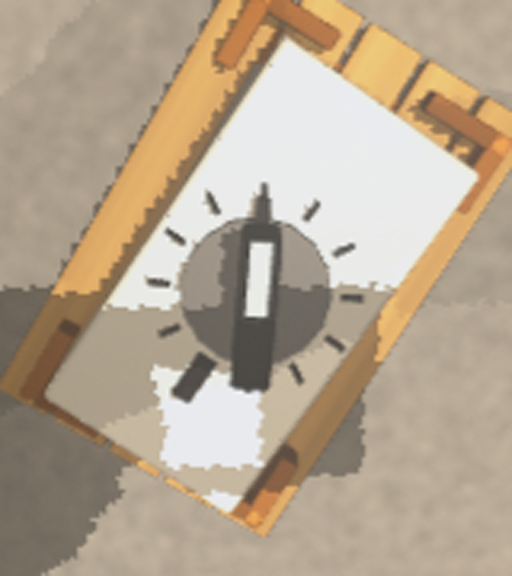

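```bash
python3 - <<'E'
from h import *
s=load("w9");P=cloud(s);z=P[...,2];m=(z>.042)&(z<.055)&(np.hypot(P[...,0]-.432,P[...,1]+.088)<.062)
q=P[m];A=np.c_[q[:,:2],np.ones(len(q))];c=np.linalg.lstsq(A,q[:,2],rcond=None)[0];print("tilt",c[:2])
t=snap("top","t9");a=load("top0")
for n,(u0,u1,v0,v1) in dict(spare=(255,295,165,230),jar=(175,215,180,225),sieve=(40,145,240,310),lid=(385,470,195,280)).items():
    d=cv2.absdiff(t["color"][v0:v1,u0:u1],a["color"][v0:v1,u0:u1]);print(n,d.max(-1).mean().round(2))
o=manip.get_obs();print(o["t"],o["contact_force"],abs(o["qvel"]).max())
E
```

```text
tilt [-0.00166244 -0.00020277]
spare 7.24
jar 7.06
sieve 6.25
lid 7.3
15.575 [ 0.30354051  0.44871303 -0.65086724] 0.02031217361072176
```

>>> move_arm(targets=[[0, 0, 0, 0, 0, 0], [0, 0, 0, 0, 0, 0], [0, 0, 0, 0, 0, 0]])

```text
t: 15.95
position: [0.4283, -0.0879, 0.1928]
tcp_rot: [[0.967, 0.255, -0.014], [0.255, -0.967, 0.003], [-0.012, -0.006, -1.0]]
contact_force: [-0.3, 0.3, 0.3]
opening: 0.998
```

```bash
python3 -c "
from h import *
print(manip.finish_job())"
```

```text
the job is handed in; nothing more can be done
None
```

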